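# Check the sprung plungers of a specimen carrier

### The job

Check that the five sprung plungers on the specimen carrier move freely: starting with the plunger next to the plain upright locating pin, run your closed fingertips lightly along the curved row, following its arc and staying low between plungers, so that each one dips a few millimetres in turn and springs back up. Do not grip, lift or shove the carrier, do not press hard, and leave everything else alone; finish clear of it.

Things in the scene. Friction and masses are not known exactly. Their poses are not given: they have to be found in the camera images.
- carrier: loose specimen carrier lying on the bench: dark steel disc 228 mm across, 22 mm thick, about 3.2 kg, central boss 32 mm across and 16 mm high; origin at the centre of its underside, z up. Five identical steel plungers stand on an arc of 88 mm radius about the centre, 53 mm apart: 1 to 5 at +70, +35, 0, -35, -70 degrees from its x axis (counter-clockwise from above)
- pin_top (a point): top of the upright locating pin, a plain headless steel cylinder 14 mm across, 32 mm tall above the disc (54 mm above the bench), on the same 88 mm circle at +108 degrees. It is 57 mm from plunger 1, at the end of the row where the work starts
- p1_top (a point): top of plunger 1 (first, next to the locating pin): shallow domed mushroom head 28 mm across (dome radius 20 mm), its top 44 mm above the bench when up; it sinks with the head
- p1 (a joint): how far plunger 1 is pressed down: 0 up (m), 0.008 at its stop; a spring returns it (starts to move at about 1 N, about 3 N at 4 mm, 5 N at the stop)
- p2_top (a point): top of plunger 2 (second): shallow domed mushroom head 28 mm across (dome radius 20 mm), its top 44 mm above the bench when up; it sinks with the head
- p2 (a joint): how far plunger 2 is pressed down: 0 up (m), 0.008 at its stop; a spring returns it (starts to move at about 1 N, about 3 N at 4 mm, 5 N at the stop)
- p3_top (a point): top of plunger 3 (third): shallow domed mushroom head 28 mm across (dome radius 20 mm), its top 44 mm above the bench when up; it sinks with the head
- p3 (a joint): how far plunger 3 is pressed down: 0 up (m), 0.008 at its stop; a spring returns it (starts to move at about 1 N, about 3 N at 4 mm, 5 N at the stop)
- p4_top (a point): top of plunger 4 (fourth): shallow domed mushroom head 28 mm across (dome radius 20 mm), its top 44 mm above the bench when up; it sinks with the head
- p4 (a joint): how far plunger 4 is pressed down: 0 up (m), 0.008 at its stop; a spring returns it (starts to move at about 1 N, about 3 N at 4 mm, 5 N at the stop)
- p5_top (a point): top of plunger 5 (fifth and last, far from the pin): shallow domed mushroom head 28 mm across (dome radius 20 mm), its top 44 mm above the bench when up; it sinks with the head
- p5 (a joint): how far plunger 5 is pressed down: 0 up (m), 0.008 at its stop; a spring returns it (starts to move at about 1 N, about 3 N at 4 mm, 5 N at the stop)
- gap12 (a point): point 86 mm from the carrier's centre, midway between plungers 1 and 2, fixed to the carrier at the height of the plunger tops (44 mm above the bench)
- gap23 (a point): point 86 mm from the carrier's centre, midway between plungers 2 and 3, fixed to the carrier at the height of the plunger tops (44 mm above the bench)
- gap34 (a point): point 86 mm from the carrier's centre, midway between plungers 3 and 4, fixed to the carrier at the height of the plunger tops (44 mm above the bench)
- gap45 (a point): point 86 mm from the carrier's centre, midway between plungers 4 and 5, fixed to the carrier at the height of the plunger tops (44 mm above the bench)
- mount_a: black resin specimen mount, cylinder 30 mm across, 20 mm tall, standing on the carrier on the side away from the plungers; origin at its underside; leave alone
- mount_b: as mount_a, beside it on the carrier; leave alone
- mount_c: as mount_a, standing on the bench by the carrier; leave alone
- jar: small jar with yellow cap, 64 mm across, 95 mm tall, origin at its underside; leave alone
- brushpot: white pot 76 mm across, 90 mm tall, with brushes up to 175 mm tall; origin at its underside; leave alone
- mouse: black computer mouse 105 x 60 x 30 mm; origin at its underside; leave alone
- driver: screwdriver 170 mm long lying on the bench; leave alone

How it is judged:
On the way, in this order (a step that is already met when the one before it is completed fails the run):
1. plunger 1 dips by more than 2 mm under the fingertips (value of joint p1 above 0.002 m and contact force between the fingers and p1 above 0.2 N), for 0.04 s.
2. the fingertips pass along the row, low (tool point under 100 mm above the carrier's underside), between plungers 1 and 2 (horizontal distance between the grasp point and gap12 below 0.016 m and z of the grasp point in the frame of carrier below 0.1 m), for 0.04 s.
3. plunger 2 dips by more than 2 mm under the fingertips (value of joint p2 above 0.002 m and contact force between the fingers and p2 above 0.2 N), for 0.04 s.
4. the fingertips pass along the row, low (tool point under 100 mm above the carrier's underside), between plungers 2 and 3 (horizontal distance between the grasp point and gap23 below 0.016 m and z of the grasp point in the frame of carrier below 0.1 m), for 0.04 s.
5. plunger 3 dips by more than 2 mm under the fingertips (value of joint p3 above 0.002 m and contact force between the fingers and p3 above 0.2 N), for 0.04 s.
6. the fingertips pass along the row, low (tool point under 100 mm above the carrier's underside), between plungers 3 and 4 (horizontal distance between the grasp point and gap34 below 0.016 m and z of the grasp point in the frame of carrier below 0.1 m), for 0.04 s.
7. plunger 4 dips by more than 2 mm under the fingertips (value of joint p4 above 0.002 m and contact force between the fingers and p4 above 0.2 N), for 0.04 s.
8. the fingertips pass along the row, low (tool point under 100 mm above the carrier's underside), between plungers 4 and 5 (horizontal distance between the grasp point and gap45 below 0.016 m and z of the grasp point in the frame of carrier below 0.1 m), for 0.04 s.
9. plunger 5 dips by more than 2 mm under the fingertips (value of joint p5 above 0.002 m and contact force between the fingers and p5 above 0.2 N), for 0.04 s.
At the end, for the whole second after the job is handed in: All five plungers are back up (pressed less than 1.5 mm) after each has dipped more than 2 mm in order; the carrier is at rest and within 15 mm of where it lay, and the bystanders within 20 mm (value of joint each of p1, p2, p3, p4, p5 below 0.0015 m and distance of each of carrier, pin_top from where it was at the start of the episode below 0.015 m and linear speed of carrier below 0.02 m/s and distance of each of mount_a, mount_b, mount_c, jar, brushpot, mouse, driver from where it was at the start of the episode below 0.02 m); the robot touches nothing.
It fails at once if the fingers press on the carrier or its plungers with more than 15 N (contact force between the fingers and carrier above 15 N).
It fails at once if the carrier is shoved, turned, lifted or tipped (more than 15 mm at its centre or at the locating pin, or more than 0.1 rad) (distance of any of carrier, pin_top from where it was at the start of the episode above 0.015 m or angle between carrier's own z axis and vertical above 0.1 rad).
It fails at once if a bystander is moved more than 20 mm (distance of any of mount_a, mount_b, mount_c, jar, brushpot, mouse, driver from where it was at the start of the episode above 0.02 m).
It also fails if it takes over 42 s, if anything falls off the work surface, if the arm or the gripper's body presses on something with over 40 N, if the wrist force passes 120 N, or if a joint passes its speed limit or range.

### The arm

A 6-joint arm with a two-finger parallel gripper is mounted at the origin on the work surface. World frame = base frame: x ahead of the robot, y to its left, z up, the work surface at z = 0. Lengths are in m, angles in rad, forces in N, time in s.
With the tool pointing down it reaches from about 0.3 to 0.85 m from the base axis. Payload 4.2 kg.
Tool frame: the origin (TCP) lies between the finger pads, 19 mm behind the fingertips; this is the grasp point; z points along the fingers, y is the line along which they close (so a half turn about z gives the same grasp; the last joint's range is limited). The gripper opens to 91 mm and grips with 3 to 60 N. Pads are 32 mm wide; open, the fingers measure 118 mm over their backs; the gripper's body (76 mm by 178 mm) begins 60 mm behind the grasp point.
Start: joints at [-1.322, 0.32, 1.565, -0, 1.257, -0.02], TCP at [0.153, -0.554, 0.233] pointing down, gripper open.
Joint ranges: [-3.11, 3.11], [-0.84, 2.01], [0.21, 2.61], [-1.34, 4.49], [0.05, 2.63], [-2.56, 2.56]. Speed limits (rad/s): [2.57, 2.57, 3.14, 3.14, 3.14, 3.14].

### API

Orientations are given as a 3x3 rotation matrix whose columns are the frame's x, y, z axes.
In Python, from cell import readout, cams, robot gives the robot as it stands. The module is installed in compiled form; this text tells all that it offers.
- The arm moves only by the tool move_arm, never from a script. Its argument "motion" is a list that holds one entry, the list of rows, each a list of 7 numbers: the opening, from 0 (shut) to 1 (fully open), then the shift along the tool's x, y, z in cm, then the turn, a rotation vector about the tool's x, y, z in degrees. In form: [[[hand, x, y, z, wx, wy, wz], ...]]. A call has 1 to 12 rows; each row is the pose to reach, as a shift and turn from the pose commanded when the call began, along the tool's axes at that moment; what a row does not reach only later rows make up. A row lasts 1/12 s, in which the tool goes at most 41.7 mm and 7.16 degrees, less where a joint would pass 70% of its speed; a pose out of reach is approached as far as the arm can. A call with a gripper value outside its range is refused whole. The fingers move at their own pace and stop on an object; "grip_force" is the grip in N (left out, the last holds). Time passes only in rows, so rows that repeat a pose let the fingers close. It gives the time, the measured TCP pose, the force, the opening and the grip force at its end, in the units of the state.
- readout.get_state(): the state, without advancing time (a new reading comes with each control period).
- cams.snapshot(name): name is "scene" or "top" or "wrist"; returns a dict with "frame" (384x512x3 uint8, red, green, blue), "range_z" (384x512 float32, m along the optical axis (not along the pixel's ray), 0 where there is no reading), "vertical_fov" (degrees; the focal length in pixels is half the picture's height over the tangent of half this angle, whatever the lens; pixels are square), "cx", "cy" (the principal point, pixels), "k1" (the pictures are not rectified: a ray, as slopes to the right and down, at radius r is drawn at 1 + k1 r^2 times it, then the intrinsics apply), "rvec" (rotation vector, rad) and "tvec" (3), from world to camera coordinates, as OpenCV has them. Camera axes: x right, y down, z forward; pixel columns grow to the right and rows downward; lengths in m; the calibration is good to about 2 mm. A picture is of the moment at which its call begins.
- robot.sign_off(): hands the job in; it is judged then, once.
The state is a dict: "time_s": time; "joint_positions": joint angles; "dq": joint speeds; "joint_efforts": joint torques, N m; "position": TCP position; "tool_rot": TCP orientation; "force": force on the tool from outside, world axes, zero at the start; "wrist_torque": the same for the moment, N m; "opening": opening from 0.0 (shut) to 1.0 (fully open); "grasp_force": force on a finger pad.
Only numpy, scipy, OpenCV 4.12 (cv2) and the standard library are available. Lean on these libraries where they do the work, as an engineer would, in place of code of your own. Each camera call takes 0.05 s, during which the arm holds its last target. There are 200 camera calls.

## Working session

There is one attempt and no reset: what is moved stays moved. The work goes in short steps, Python scripts to look and compute and a tool call to move; the robot and the scene stay as the last step left them, time stands still between calls to the robot, and variables do not carry over. Pictures are saved under pics/ and viewed, at most 10 in all, crops included, and the job is handed in when it is done.

Besides the shell and the picture viewer there is one more tool, called after "Call:" by a JSON object that holds its "op" and its "data". move_arm: Moves the arm, as the interface text tells. Its arguments: {"type":"object","properties":{"motion":{"type":"array"},"grip_force":{"type":"number"}},"required":["motion"]}

```bash
mkdir -p pics; cat > h.py <<'E'
import numpy as np, cv2
from cell import readout, cams, robot
def snap(n):
    s=cams.snapshot(n); s['f']=192/np.tan(np.radians(s['vertical_fov'])/2); s['R']=cv2.Rodrigues(np.array(s['rvec'],float))[0]; s['t']=np.array(s['tvec'],float).ravel(); return s
def ray(s,u,v):
    d=np.array([(u-s['cx'])/s['f'],(v-s['cy'])/s['f']]); p=d.copy()
    for _ in range(30): p=d/(1+s['k1']*(p@p))
    return np.array([p[0],p[1],1])
def onz(s,u,v,z):
    c=-s['R'].T@s['t']; r=s['R'].T@ray(s,u,v); return c+r*(z-c[2])/r[2]
def depth(s,u,v):
    return s['R'].T@(ray(s,u,v)*s['range_z'][int(round(v)),int(round(u))]-s['t'])
def proj(s,P):
    p=s['R']@np.array(P,float)+s['t']; a=p[:2]/p[2]; a=a*(1+s['k1']*(a@a)); return a*s['f']+[s['cx'],s['cy']]
E
python3 - <<'E'
from h import *
for n in('top','scene'):
    s=snap(n); cv2.imwrite(f'pics/{n}0.png',s['frame'][:,:,::-1]); print(n,s['f'],s['k1'],-s['R'].T@s['t']); np.save(f'{n}0.npy',s,allow_pickle=True)
print(readout.get_state())
E
```

```text
top 368.70850630688517 -0.023559041826568896 [0.39736151 0.05917936 1.05750102]
scene 453.34722747998933 -0.08172512773377057 [1.1730765  0.98972748 1.03470813]
{'time_s': 0.1, 'joint_positions': array([-1.32199426e+00,  3.20218491e-01,  1.56550158e+00,  3.04139161e-05,
        1.25740366e+00, -1.99977138e-02]), 'dq': array([ 0.001311  , -0.00148548, -0.00364496,  0.00087467,  0.00150495,
        0.00019373]), 'joint_efforts': array([ 1.31699272e-05, -4.13332021e+01, -2.32509542e+01,  7.29068276e-02,
        4.21835238e-02, -5.95087090e-05]), 'position': array([ 0.15261761, -0.55396096,  0.23203131]), 'tool_rot': array([[ 9.64092846e-01,  2.65565176e-01, -3.48975906e-04],
       [ 2.65565399e-01, -9.64091695e-01,  1.49105841e-03],
       [ 5.95284180e-05, -1.53019468e-03, -9.99998827e-01]]), 'force': array([ 0.3065207 , -0.06438916,  1.57774409]), 'wrist_torque': array([0.0018741 , 0.01880443, 0.03643618]), 'grasp_force': 0.0, 'opening': 1.0023867990350004}
```

View pics/top0.png

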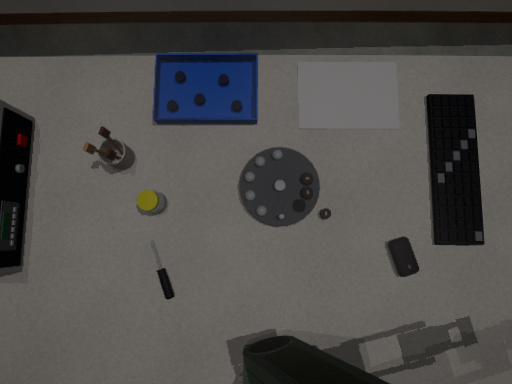

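View pics/scene0.png

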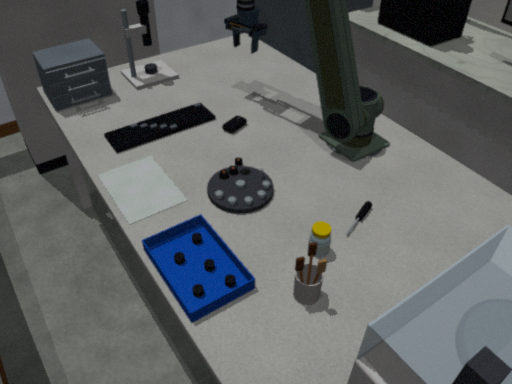

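The top view shows the carrier centred near pixel (279,187). The pin is at about (281,216), with P1 at (262,210), P2 (250,196), P3 (250,177), P4 (260,161) and P5 (278,154). The mounts are on the right side. I'll measure these precisely next.

```bash
python3 - <<'E'
from h import *
s=np.load('top0.npy',allow_pickle=True).item()
g=cv2.cvtColor(s['frame'],cv2.COLOR_RGB2GRAY)
x0,y0=230,138
c=cv2.resize(g[y0:236,x0:336],None,fx=6,fy=6,interpolation=cv2.INTER_CUBIC)
cv2.imwrite('pics/crop0.png',cv2.convertScaleAbs(c,alpha=1.5))
pts=[]
for n,(u,v),z,w in [('pin',(281,216),.054,5),('p1',(262,210),.044,6),('p2',(250,196),.044,6),('p3',(250,177),.044,6),('p4',(260,161),.044,6),('p5',(278,154),.044,6),('boss',(279,185),.038,7)]:
    P=g[v-w:v+w+1,u-w:u+w+1].astype(float); m=(P>(P.max()+np.median(g[165:172,285:295]))/2)
    n_,l,st,ce=cv2.connectedComponentsWithStats(m.astype(np.uint8)); k=1+np.argmax(st[1:,4]); uc,vc=ce[k]+[u-w,v-w]
    zz=z-(0.004 if n[0]=='p' and n!='pin' else 0)
    X=onz(s,uc,vc,zz); pts.append(X); print(n,uc.round(2),vc.round(2),st[k,4],X.round(4),'depth',depth(s,uc,vc).round(4))
# rim: dark disc mask
a=np.radians([108,70,35,0,-35,-70]); M=np.c_[.088*np.cos(a),.088*np.sin(a)]; M=np.r_[M,[[0,0]]]
Q=np.array(pts)[:,:2]
for idx in([1,2,3,4,5],range(7)):
    idx=list(idx); mm=M[idx].mean(0); qq=Q[idx].mean(0); H=(M[idx]-mm).T@(Q[idx]-qq)
    th=np.arctan2(H[0,1]-H[1,0],H[0,0]+H[1,1]); R=np.array([[np.cos(th),-np.sin(th)],[np.sin(th),np.cos(th)]])
    t=qq-R@mm; print('center',t,'th',np.degrees(th)); print(((M@R.T+t)-Q).round(4).tolist())
E
```

```text
pin 281.16 215.84 19 [0.4548 0.0012 0.054 ] depth [0.4546 0.0014 0.057 ]
p1 261.53 210.07 59 [0.4711 0.0545 0.04  ] depth [0.4709 0.0545 0.0437]
p2 250.02 194.76 59 [0.5135 0.0867 0.04  ] depth [0.5132 0.0867 0.042 ]
p3 249.45 176.0 58 [0.5663 0.0888 0.04  ] depth [0.566  0.0887 0.0414]
p4 259.86 160.5 58 [0.6105 0.0599 0.04  ] depth [0.6102 0.0599 0.0414]
p5 277.5 153.71 56 [0.6302 0.0104 0.04  ] depth [0.6297 0.0105 0.0424]
boss 279.45 184.59 88 [0.5428 0.0049 0.038 ] depth [0.5427 0.0049 0.0386]
center [0.54271872 0.00371647] th 74.52010882478355
[[0.0, -0.0013], [-0.0001, 0.0003], [-0.0002, -0.0], [-0.0001, -0.0003], [0.0001, -0.0002], [0.0002, 0.0002], [-0.0, -0.0012]]
center [0.54259124 0.004073  ] th 74.33416212897012
[[-0.0001, -0.0007], [-0.0, 0.0009], [-0.0, 0.0004], [0.0001, 0.0], [0.0001, -0.0001], [0.0001, 0.0003], [-0.0002, -0.0008]]
```

View pics/crop0.png

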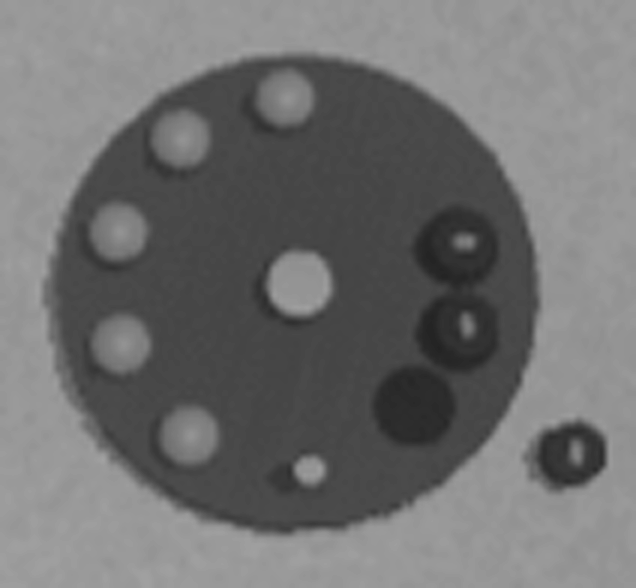

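The fit is consistent to about 1 mm: carrier centre (0.5427, 0.004), yaw 74.4°. The measured heights agree too. Next I'll shut the fingers and travel high to a point above plunger 1.

Call:
{"op": "move_arm", "data": {"motion": [[[0, 46.8, -50.2, 0, 0, 0, 0], [0, 46.8, -50.2, 0, 0, 0, 0], [0, 46.8, -50.2, 0, 0, 0, 0], [0, 46.8, -50.2, 0, 0, 0, 0], [0, 46.8, -50.2, 0, 0, 0, 0], [0, 46.8, -50.2, 0, 0, 0, 0], [0, 46.8, -50.2, 0, 0, 0, 0], [0, 46.8, -50.2, 0, 0, 0, 0], [0, 46.8, -50.2, 0, 0, 0, 0], [0, 46.8, -50.2, 0, 0, 0, 0], [0, 46.8, -50.2, 0, 0, 0, 0], [0, 46.8, -50.2, 0, 0, 0, 0]]], "grip_force": 5}}

```text
time_s: 1.1
position: [0.3845, -0.1092, 0.2327]
tool_rot: [[0.964, 0.266, 0.0], [0.266, -0.964, -0.0], [0.0, 0.0, -1.0]]
force: [0.7, -0.8, -0.5]
opening: 0.153
grasp_force: 0.0
```

```bash
cat >> h.py <<'E'
th=np.radians(74.4); C=np.array([.5427,.0040])
def W(deg,r=.088): return C+r*np.array([np.cos(th+np.radians(deg)),np.sin(th+np.radians(deg))])
def tool(x,y,z):
    s=readout.get_state(); return (np.array(s['tool_rot']).T@(np.array([x,y,z])-s['position'])*100).round(2)
E
python3 - <<'E'
from h import *
s=readout.get_state(); print({k:np.round(s[k],4) for k in('time_s','position','tool_rot','force','opening','joint_positions')}); print(tool(*W(70),.085))
E
```

```text
{'time_s': np.float64(1.1), 'position': array([ 0.3845, -0.1092,  0.2327]), 'tool_rot': array([[ 9.641e-01,  2.655e-01,  1.000e-04],
       [ 2.655e-01, -9.641e-01, -2.000e-04],
       [ 0.000e+00,  2.000e-04, -1.000e+00]]), 'force': array([ 0.6751, -0.8166, -0.4786]), 'opening': np.float64(0.1529), 'joint_positions': array([-3.0530e-01,  3.9700e-02,  1.9217e+00, -2.0000e-04,  1.1801e+00,
        9.9680e-01])}
[ 12.72 -13.55  14.77]
```

Call:
{"op": "move_arm", "data": {"motion": [[[0, 12, -13, 2, 0, 0, 0], [0, 12, -13, 5, 0, 0, 0], [0, 12, -13, 9, 0, 0, 0], [0, 12, -13, 13, 0, 0, 0], [0, 12, -13, 14, 0, 0, 0], [0, 12, -13, 14, 0, 0, 0], [0, 12, -13, 14, 0, 0, 0], [0, 12, -13, 14, 0, 0, 0], [0, 12, -13, 14, 0, 0, 0]]]}}

```text
time_s: 1.85
position: [0.4658, 0.0456, 0.0935]
tool_rot: [[0.964, 0.266, 0.001], [0.266, -0.964, -0.0], [0.001, 0.001, -1.0]]
force: [-0.0, -1.1, 0.8]
opening: 0.006
grasp_force: 0.0
```

```bash
python3 - <<'E'
from h import *
s=readout.get_state(); print({k:np.round(s[k],4) for k in('time_s','position','force','opening')}); print(W(70),tool(*W(70),.0665))
w=snap('wrist'); cv2.imwrite('pics/w0.png',w['frame'][:,:,::-1]); c=-w['R'].T@w['t'];print(c)
for d in(108,70,35,0,-35,-70): print(d,proj(w,[*W(d),.054 if d==108 else .044]).round(1))
t=s['position']; print('tip',proj(w,[t[0],t[1],t[2]-.019]))
E
```

```text
{'time_s': np.float64(1.85), 'position': array([0.4658, 0.0456, 0.0935]), 'force': array([-0.0303, -1.0969,  0.8243]), 'opening': np.float64(0.0064)}
[0.47114713 0.05522682] [ 0.77 -0.79  2.71]
[0.54170475 0.06714733 0.24525159]
108 [310.7 249.1]
70 [247.6 207.6]
35 [220.2 143.4]
0 [235.8  67. ]
-35 [296.    9.2]
-70 [3.773e+02 2.000e-01]
tip [257.98346211 233.56834381]
```

View pics/w0.png

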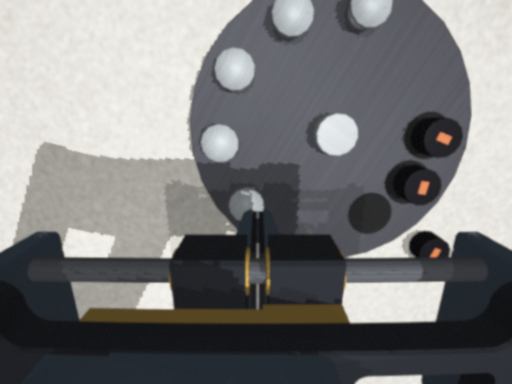

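The wrist view confirms the map: P2 sits at (220,143) and P3 at (235,68), both where projected. Now I'll move over P1 to just above its top.

Call:
{"op": "move_arm", "data": {"motion": [[[0, 0.8, -0.8, 1, 0, 0, 0], [0, 0.8, -0.8, 2, 0, 0, 0], [0, 0.8, -0.8, 2.6, 0, 0, 0], [0, 0.8, -0.8, 2.6, 0, 0, 0], [0, 0.8, -0.8, 2.6, 0, 0, 0], [0, 0.8, -0.8, 2.6, 0, 0, 0]]]}}

```text
time_s: 2.4
position: [0.4714, 0.0557, 0.0672]
tool_rot: [[0.964, 0.265, 0.001], [0.265, -0.964, 0.0], [0.001, 0.0, -1.0]]
force: [0.1, -0.6, 0.0]
opening: 0.005
grasp_force: 0.0
```

```bash
python3 - <<'E'
from h import *
s=readout.get_state(); print({k:np.round(s[k],4) for k in('time_s','position','force','opening')}); print(tool(*W(70),.059))
E
```

```text
{'time_s': np.float64(2.4), 'position': array([0.4714, 0.0557, 0.0672]), 'force': array([ 0.1038, -0.5834,  0.0271]), 'opening': np.float64(0.0046)}
[-0.04  0.04  0.82]
```

Call:
{"op": "move_arm", "data": {"motion": [[[0, 0, 0, 0.2, 0, 0, 0], [0, 0, 0, 0.4, 0, 0, 0], [0, 0, 0, 0.6, 0, 0, 0], [0, 0, 0, 0.8, 0, 0, 0], [0, 0, 0, 0.85, 0, 0, 0], [0, 0, 0, 0.85, 0, 0, 0], [0, 0, 0, 0.85, 0, 0, 0], [0, 0, 0, 0.85, 0, 0, 0]]]}}

```text
time_s: 3.07
position: [0.4714, 0.0558, 0.0584]
tool_rot: [[0.964, 0.266, 0.001], [0.266, -0.964, -0.0], [0.001, 0.0, -1.0]]
force: [0.6, 0.3, 3.2]
opening: 0.008
grasp_force: 1.4
```

```bash
python3 - <<'E'
from h import *
F=[]
for i in range(4):
    w=snap('wrist'); s=readout.get_state(); F.append(s['force'])
print(np.round(F,2),s['position'],s['time_s']); cv2.imwrite('pics/w1.png',w['frame'][:,:,::-1][60:330,130:400])
E
```

```text
[[ 0.71 -1.17  2.38]
 [ 2.08  0.03  3.6 ]
 [-0.07 -1.28  3.72]
 [ 0.27 -0.2   3.55]] [0.47138391 0.05580096 0.05842346] 3.2667
```

About 3.3 N upward matches a dip of about 4.5 mm. Next I'll compute the route along the arc.

```bash
python3 - <<'E'
from h import *
prev=70
R=np.array(readout.get_state()['tool_rot'])
for a,b in((70,35),(35,0),(0,-35),(-35,-70)):
    print(a,b,[(R[:2,:2].T@(W(a+(b-a)*f,.088 if f==1 else .087)-W(a))*100).round(2).tolist() for f in(.25,.5,.75,1)])
E
```

```text
70 35 [[1.16, -0.68], [2.35, -1.26], [3.62, -1.65], [4.92, -1.94]]
35 0 [[1.33, 0.11], [2.64, 0.32], [3.91, 0.73], [5.15, 1.24]]
0 -35 [[1.03, 0.85], [1.98, 1.78], [2.78, 2.84], [3.51, 3.96]]
-35 -70 [[0.35, 1.29], [0.6, 2.59], [0.65, 3.92], [0.6, 5.26]]
```

Call:
{"op": "move_arm", "data": {"motion": [[[0, 0, 0, -0.4, 0, 0, 0], [0, 0.2, -0.1, -0.75, 0, 0, 0], [0, 1.15, -0.7, -0.75, 0, 0, 0], [0, 2.35, -1.25, -0.75, 0, 0, 0], [0, 2.35, -1.25, -0.75, 0, 0, 0], [0, 3.6, -1.65, -0.75, 0, 0, 0], [0, 4.9, -1.95, -0.75, 0, 0, 0], [0, 4.9, -1.95, -0.6, 0, 0, 0], [0, 4.9, -1.95, -0.3, 0, 0, 0], [0, 4.9, -1.95, 0, 0, 0, 0], [0, 4.9, -1.95, 0, 0, 0, 0], [0, 4.9, -1.95, 0, 0, 0, 0]]]}}

```text
time_s: 4.27
position: [0.5129, 0.0876, 0.0583]
tool_rot: [[0.964, 0.265, 0.0], [0.265, -0.964, 0.0], [0.0, -0.0, -1.0]]
force: [0.3, 1.4, 3.0]
opening: 0.005
grasp_force: 1.5
```

```bash
python3 - <<'E'
from h import *
F=[]
for i in range(3):
    w=snap('wrist'); s=readout.get_state(); F.append(s['force'])
print(np.round(F,2),s['position'],s['time_s'],tool(*W(35),.0585)); cv2.imwrite('pics/w2.png',w['frame'][:,:,::-1])
E
```

```text
[[0.2  2.13 2.8 ]
 [0.55 0.94 3.39]
 [0.58 1.04 2.99]] [0.51298126 0.08758412 0.05849858] 4.4167 [ 0.03  0.07 -0.  ]
```

View pics/w2.png

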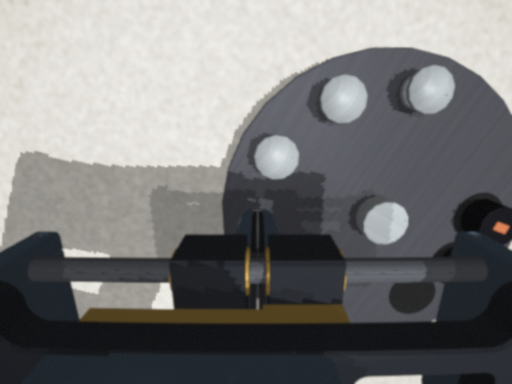

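The wrist view shows the fingertips over P2 at about (257,235), with P3 at (277,157), P4 at (343,99) and P5 at (432,90). The force is about 3 N, so P2 is dipped. On to P3.

Call:
{"op": "move_arm", "data": {"motion": [[[0, 0, 0, -0.4, 0, 0, 0], [0, 0.2, 0, -0.75, 0, 0, 0], [0, 1.35, 0.15, -0.75, 0, 0, 0], [0, 2.65, 0.35, -0.75, 0, 0, 0], [0, 2.65, 0.35, -0.75, 0, 0, 0], [0, 3.9, 0.8, -0.75, 0, 0, 0], [0, 5.15, 1.3, -0.75, 0, 0, 0], [0, 5.15, 1.3, -0.6, 0, 0, 0], [0, 5.15, 1.3, -0.3, 0, 0, 0], [0, 5.15, 1.3, 0, 0, 0, 0], [0, 5.15, 1.3, 0, 0, 0, 0], [0, 5.15, 1.3, 0, 0, 0, 0]]]}}

```text
time_s: 5.42
position: [0.5656, 0.0886, 0.0584]
tool_rot: [[0.964, 0.266, -0.0], [0.266, -0.964, -0.0], [-0.0, 0.0, -1.0]]
force: [0.3, -0.5, 3.4]
opening: 0.005
grasp_force: 1.5
```

```bash
python3 - <<'E'
from h import *
F=[]
for i in range(3):
    w=snap('wrist'); s=readout.get_state(); F.append(s['force'])
print(np.round(F,2),s['position'],s['time_s'],tool(*W(0),.0585))
for d in(-35,-70):print(proj(w,[*W(d),.044]))
cv2.imwrite('pics/w3.png',w['frame'][:,:,::-1])
E
```

```text
[[ 0.61 -1.32  2.68]
 [ 0.63 -1.87  2.83]
 [-0.75 -0.17  3.09]] [0.56567646 0.08860536 0.05844758] 5.5667 [ 0.07  0.   -0.01]
[321.72926845 183.85737473]
[406.15255302 174.57964338]
```

View pics/w3.png

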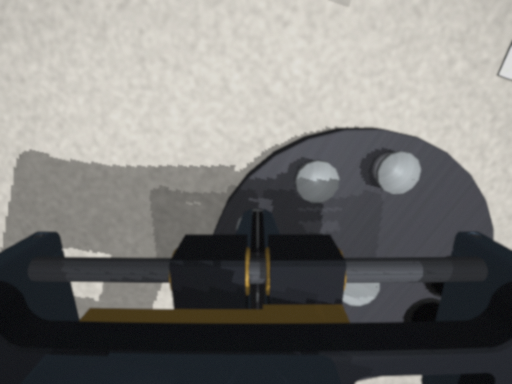

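P4 appears at (318,182) and P5 at (400,172), a few pixels from the prediction. I'll check for carrier drift with numbers.

```bash
python3 - <<'E'
from h import *
a=np.load('top0.npy',allow_pickle=True).item(); b=snap('top')
ga,gb=[cv2.cvtColor(q['frame'],cv2.COLOR_RGB2GRAY).astype(float) for q in(a,b)]
cv2.imwrite('pics/cmp.png',np.hstack([cv2.resize(g[130:240,225:340],None,fx=3.4,fy=3.4).astype(np.uint8) for g in(ga,gb)]))
w=snap('wrist'); g=cv2.cvtColor(w['frame'],cv2.COLOR_RGB2GRAY)
for u,v in((318,182),(400,172)):
    P=g[v-26:v+27,u-26:u+27]; t,m=cv2.threshold(P,0,255,cv2.THRESH_OTSU); n,l,st,ce=cv2.connectedComponentsWithStats(m); k=l[26,26]
    uc,vc=ce[k]+[u-26,v-26]; print(uc,vc,st[k,4],onz(w,uc,vc,.040),depth(w,uc,vc))
print(W(-35),W(-70))
E
```

```text
318.4380664652568 172.6525679758308 662 [0.61635232 0.06306871 0.04      ] [0.61649575 0.06333438 0.04095738]
399.3090379008746 172.59985422740525 1372 [0.63019637 0.01321476 0.04      ] [0.63042426 0.01511714 0.04333297]
[0.61070055 0.05985629] [0.63044064 0.01075127]
```

View pics/cmp.png

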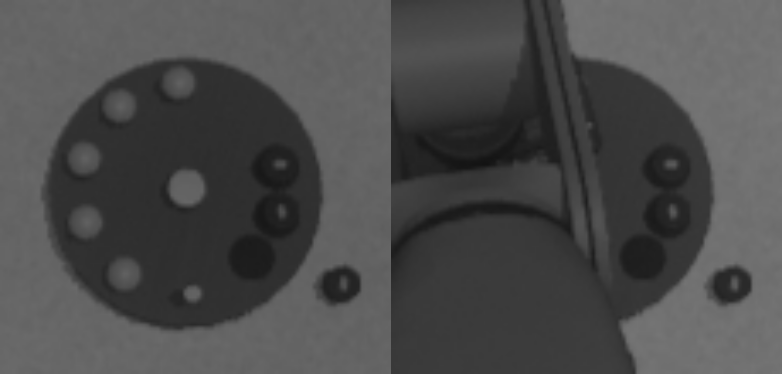

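Compared with the start, the mounts and rim sit at the same pixels, so the carrier has not moved. The small offset comes from the wrist camera's calibration. On to P4.

Call:
{"op": "move_arm", "data": {"motion": [[[0, 0, 0, -0.4, 0, 0, 0], [0, 0.2, 0.1, -0.75, 0, 0, 0], [0, 1.05, 0.85, -0.75, 0, 0, 0], [0, 2.05, 1.75, -0.75, 0, 0, 0], [0, 2.05, 1.75, -0.75, 0, 0, 0], [0, 2.8, 2.8, -0.75, 0, 0, 0], [0, 3.55, 3.9, -0.75, 0, 0, 0], [0, 3.55, 3.9, -0.6, 0, 0, 0], [0, 3.55, 3.9, -0.3, 0, 0, 0], [0, 3.55, 3.9, 0, 0, 0, 0], [0, 3.55, 3.9, 0, 0, 0, 0], [0, 3.55, 3.9, 0, 0, 0, 0]]]}}

```text
time_s: 6.67
position: [0.6109, 0.0605, 0.0585]
tool_rot: [[0.964, 0.266, 0.001], [0.266, -0.964, -0.001], [0.001, 0.001, -1.0]]
force: [1.3, -2.7, 2.9]
opening: 0.007
grasp_force: 1.5
```

```bash
python3 - <<'E'
from h import *
F=[]
for i in range(3):
    w=snap('wrist'); s=readout.get_state(); F.append(s['force'])
print(np.round(F,2),s['position'],s['time_s'],tool(*W(-35),.0585),tool(*W(-70),.0585))
E
```

```text
[[ 1.7  -2.02  2.95]
 [ 2.14 -1.6   2.32]
 [ 1.24 -2.1   3.66]] [0.61086531 0.06061342 0.05861293] 6.8167 [-0.04  0.07  0.01] [0.56 5.33 0.01]
```

Call:
{"op": "move_arm", "data": {"motion": [[[0, 0, 0, -0.4, 0, 0, 0], [0, 0.1, 0.2, -0.75, 0, 0, 0], [0, 0.35, 1.35, -0.75, 0, 0, 0], [0, 0.55, 2.65, -0.75, 0, 0, 0], [0, 0.55, 2.65, -0.75, 0, 0, 0], [0, 0.6, 3.95, -0.75, 0, 0, 0], [0, 0.55, 5.25, -0.75, 0, 0, 0], [0, 0.55, 5.25, -0.6, 0, 0, 0], [0, 0.55, 5.25, -0.3, 0, 0, 0], [0, 0.55, 5.25, 0, 0, 0, 0], [0, 0.55, 5.25, 0, 0, 0, 0], [0, 0.55, 5.25, 0, 0, 0, 0]]]}}

```text
time_s: 7.82
position: [0.6301, 0.0114, 0.0584]
tool_rot: [[0.964, 0.266, 0.0], [0.266, -0.964, -0.001], [0.0, 0.001, -1.0]]
force: [0.6, -1.8, 3.0]
opening: 0.005
grasp_force: 1.5
```

```bash
python3 - <<'E'
from h import *
F=[]
for i in range(3):
    w=snap('wrist'); s=readout.get_state(); F.append(s['force'])
print(np.round(F,2),s['position'],s['time_s'],tool(*W(-70),.0585))
E
```

```text
[[-0.57 -2.75  3.68]
 [-0.   -2.    3.34]
 [ 0.03 -1.87  3.09]] [0.63011123 0.01165566 0.05855131] 7.9667 [0.01 0.1  0.01]
```

All five plungers have dipped at about 3 N. Now I'll rise straight up and back away.

Call:
{"op": "move_arm", "data": {"motion": [[[0, 0, 0, -0.5, 0, 0, 0], [0, 0, 0, -2, 0, 0, 0], [0, 0, 0, -5, 0, 0, 0], [0, 0, 0, -9, 0, 0, 0], [0, 0, 0, -13, 0, 0, 0], [0, 0, 0, -16, 0, 0, 0], [0, -4, 1, -16, 0, 0, 0], [0, -8, 4, -16, 0, 0, 0], [0, -12, 8, -16, 0, 0, 0], [0, -16, 12, -16, 0, 0, 0], [0, -20, 16, -16, 0, 0, 0], [0, -24, 18, -16, 0, 0, 0]]]}}

```text
time_s: 8.97
position: [0.4794, -0.1836, 0.2183]
tool_rot: [[0.964, 0.266, 0.0], [0.266, -0.964, 0.001], [0.001, -0.0, -1.0]]
force: [0.5, -1.0, 1.1]
opening: 0.007
grasp_force: 0.0
```

Call:
{"op": "move_arm", "data": {"motion": [[[0, -3, 3, 0, 0, 0, 0], [0, -6, 6, 0, 0, 0, 0], [0, -6, 6, 0, 0, 0, 0], [0, -6, 6, 0, 0, 0, 0], [0, -6, 6, 0, 0, 0, 0], [0, -6, 6, 0, 0, 0, 0]]]}}

```text
time_s: 9.47
position: [0.4389, -0.2552, 0.2181]
tool_rot: [[0.964, 0.267, 0.0], [0.267, -0.964, 0.001], [0.0, -0.001, -1.0]]
force: [-0.7, 0.6, -0.3]
opening: 0.006
grasp_force: 0.0
```

```bash
python3 - <<'E'
from h import *
a=np.load('top0.npy',allow_pickle=True).item(); b=snap('top')
cv2.imwrite('pics/cmp2.png',np.hstack([cv2.resize(g['frame'][130:240,225:340,::-1],None,fx=3.4,fy=3.4) for g in(a,b)]))
s=readout.get_state(); print(s['time_s'],s['position'],s['force'])
E
```

```text
9.5167 [ 0.43906512 -0.25510279  0.21813821] [-0.76658724 -0.59912809  0.90105103]
```

View pics/cmp2.png

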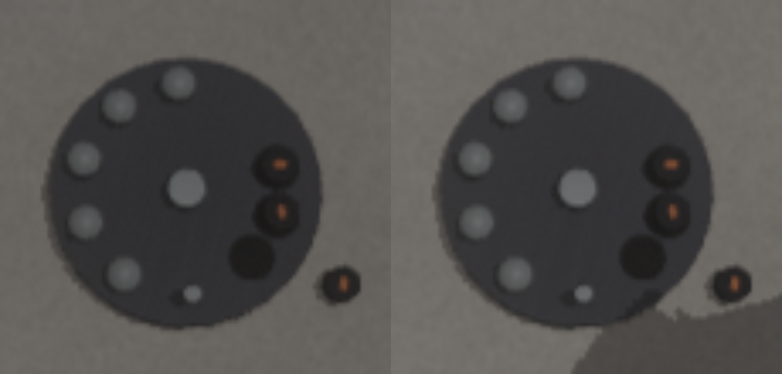

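The before and after crops match pixel for pixel, offset only by the 391 px panel width. The carrier, pin and mounts are unmoved and the arm is clear.

```bash
python3 -c "
from cell import robot
print(robot.sign_off())"
```

```text
the job is handed in; nothing more can be done
None
```

I pressed plungers 1 to 5 in order with the closed fingertips, each dipping about 4–5 mm at roughly 3 N; the after-picture shows the carrier, pin and mounts unmoved, and the job was handed in with the arm clear (about 9.5 s used; sign-off returned no verdict).

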